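# Present the decanter's ball stopper on its eared dish

## Task

At the cellar's tasting counter, pick up the wooden server by its handle and slide its flat blade in between the rack's two runners, under the eared dish that holds the loose ball stopper; lift dish and ball straight up on the blade until the dish is about 60 mm clear of the runners. Only then turn it a quarter turn in the air, either way, so that the dish's two ears, which start across the runners, point along the runners' direction for the guest. Keep the dish level with the ball in its middle all the while, touch neither dish nor ball with the gripper, leave everything else on the counter alone, and finish still holding the server with the dish up and level on its blade: nothing is put down.

Things in the scene. Friction and masses are not known exactly. Their poses are not given: they have to be found in the camera images.
- rack: dark wooden rack fixed to the counter: two parallel runners 150 mm long (along its x), 22 mm wide, 40 mm high, with an 84 mm wide channel between them, open at both ends (only two cross-bars 6 mm high lie in it on the counter, near the ends). Overall 150 x 128 x 40 mm. Origin: centre of its underside; x along the runners, z up. Both ends are alike.
- dish: round white ceramic dish, rim 136 mm across, 28 mm high, 0.16 kg, loose on the middle of the runners. Flat foot 120 mm across; inside a funnel rising 12 degrees, low rim. Two flat ears, 36 mm wide, stick out along its +y and -y to 96 mm from the centre, 19 to 26 mm up. Origin: centre of its underside, z up. At the start the ears lie across the runners (dish x along rack x within 6 degrees).
- ball_center (a point): centre of the loose wooden ball stopper, 48 mm diameter, about 50 g, that rests in the middle of the dish. It rolls easily.
- server: wooden server (small peel) lying flat on the counter, 283 mm long, 0.13 kg, rigid. Blade: flat board 150 mm long, 60 mm wide, 5 mm thick, x = 0 to 150 mm; handle: upright bar 24 mm wide (y), 40 mm high, x = -133 to 2 mm. Both share one flat underside. Origin: on the underside where handle meets blade, midway across; x towards the blade's tip, z up.
- server_grip (a point): good place to pinch the server's handle across its 24 mm width: 30 mm behind the blade (x = -30 mm in the server), 24 mm above its underside. Grip it firmly (about 50 N) so that it does not droop.
- server_blade (a point): point on the top of the server's blade where the dish's centre should sit: 80 mm ahead of the server's origin (110 mm ahead of the grip point), 5 mm above its underside.
- bottle_a: tall green wine bottle, 74 mm diameter, 300 mm high; a bystander, leave it where it stands. Origin: centre of its underside, z up.
- glass_a: stemmed wine glass, 76 mm diameter, 168 mm high; a bystander, leave it where it stands. Origin: centre of its underside, z up.
- glass_b: stemmed wine glass, 76 mm diameter, 168 mm high; a bystander, leave it where it stands. Origin: centre of its underside, z up.
- coasters: stack of cork coasters, 92 mm diameter, 24 mm high; a bystander, leave it where it stands. Origin: centre of its underside, z up.
- cork_pot: white pot of corks, 68 mm diameter, 67 mm high; a bystander, leave it where it stands. Origin: centre of its underside, z up.
- candle: candle in a dark metal holder, 94 mm diameter, 115 mm high; a bystander, leave it where it stands. Origin: centre of its underside, z up.
Mind the look-alikes: they are no part of the job. There is more than one size of the dish; the job needs the largest. Leave any blue look-alike of the rack alone.

How it is judged:
By the outcome, as a careful person would: the job done as asked, in the order asked, and still so for the second after the job is handed in, while the arm keeps its last pose, push and grip.
It also fails if it takes over 64 s, if anything falls off the work surface, if the arm or the gripper's body presses on something with over 40 N, if the wrist force passes 120 N, or if a joint passes its speed limit or range.

## Robot

A 7-joint arm with a two-finger parallel gripper is mounted at the origin on the work surface. World frame = base frame: x ahead of the robot, y to its left, z up, the work surface at z = 0. Lengths are in m, angles in rad, forces in N, time in s.
With the tool pointing down it reaches from about 0.4 to 0.85 m from the base axis. Payload 10.4 kg.
Tool frame: the origin (TCP) lies at the very end of the fingers, on their centre line; the grasp point (between the pads) lies r.tcp_to_grasp behind it (r.tcp_to_grasp is the distance from the TCP to the grasp point, in m); z points along the fingers, y is the line along which they close (so a half turn about z gives the same grasp; the last joint's range is limited). The gripper opens to 87 mm and grips with 3 to 60 N. Pads are 19 mm wide; open, the fingers measure 117 mm over their backs; the gripper's body (75 mm by 190 mm) begins 51 mm behind the grasp point.
Start: joints at [-1.325, 0.332, -0.065, 1.46, 0.022, 1.35, -0.088], TCP at [0.166, 0.603, 0.183] pointing down, gripper open.
Joint ranges: [-2.6, 2.6], [-0.5, 2.12], [-1.47, 1.34], [0.16, 2.42], [-1.27, 4.41], [0.06, 2.06], [-2.6, 2.6]. Speed limits (rad/s): [2.22, 2.22, 2.79, 2.79, 3.14, 3.14, 3.14].

## Interface

Orientations are given as a unit quaternion [x, y, z, w].
In Python, from bench import monitor, cams, ticket, r gives the robot as it stands.
- The arm moves only by the shell command python3 -m crank 'ROWS' [OPENING] [FORCE]. ROWS is a JSON object whose one key "steps" holds a list of rows, each a list of 2 entries, a list of its own where there are three numbers: the shift along the world's x, y, z in units of 25 mm (1.0 is 25 mm), then the turn, a rotation vector about the world's x, y, z in units of 5 degrees (1.0 is 5 degrees). In form: {"steps": [[[x, y, z], [ax, ay, az]], ...]}. A call has 1 to 10 rows; each row shifts and turns the commanded pose from where the row before left it; what a row does not reach is not made up. A row lasts 1/12 s, in which the tool goes at most 41.7 mm and 7.16 degrees, less where a joint would pass 70% of its speed; a pose out of reach is approached as far as the arm can. A call is refused whole if a number of a shift passes 1 or a number of a turn 1, either way. A call with a gripper value outside its range is refused whole. OPENING is the finger opening in mm, from 0 to 87, set as the call begins (- or left out, the last holds). The fingers move at their own pace and stop on an object; FORCE is the grip in N (left out, the last holds). Time passes only in rows, so rows that do not move let the fingers close. It gives the time, the measured TCP pose, the force, the opening and the grip force at its end, in the units of the state.
- monitor.read_state(): the state, without advancing time (a new reading comes with each control period).
- cams.camera(name): name is "scene" or "side" or "wrist"; returns a dict with "pixels" (480x640x3 uint8, blue, green, red), "z_map" (480x640 float32, m along the optical axis (not along the pixel's ray), 0 where there is no reading), "vfov" (degrees; the focal length in pixels is half the picture's height over the tangent of half this angle, whatever the lens; pixels are square), "cx", "cy" (the principal point, pixels), "k1" (the pictures are not rectified: a ray, as slopes to the right and down, at radius r is drawn at 1 + k1 r^2 times it, then the intrinsics apply), "T" (4x4, takes a point from camera to world coordinates). Camera axes: x right, y up, looking along -z (the intrinsics and any distortion apply to the point x, -y, -z); pixel columns grow to the right and rows downward; lengths in m; the calibration is good to about 2 mm. A picture is of the moment at which its call begins.
- ticket.close_job(): hands the job in; it is judged then, once.
The state is a dict: "time": time; "joint_positions": joint angles; "joint_vel": joint speeds; "joint_torque": joint torques, N m; "ee_pos": TCP position; "eef_rot": TCP orientation; "ft_force": force on the tool from outside, world axes, zero at the start; "torque": the same for the moment, N m; "width": finger opening in m; "grip_force": force on a finger pad.
Only numpy, scipy, OpenCV 4.12 (cv2) and the standard library are available. Lean on these libraries where they do the work, as an engineer would, in place of code of your own. Each camera call takes 0.05 s, during which the arm holds its last target. There are 200 camera calls.

## Working session

There is one attempt and no reset: what is moved stays moved. The work goes in short steps, Python scripts to look and compute and a shell command to move; the robot and the scene stay as the last step left them, time stands still between calls to the robot, and variables do not carry over. Pictures are saved under pics/ and viewed, at most 10 in all, crops included, and the job is handed in when it is done.

```bash
ls; mkdir -p pics; cat > h.py <<'E'
import numpy as np, cv2
from bench import monitor, cams, ticket, r
def snap(name, fn=None):
    c=cams.camera(name)
    np.savez(f'/tmp/{name}.npz',**{k:v for k,v in c.items()})
    if fn: cv2.imwrite('pics/'+fn,c['pixels'])
    return c
def K(c):
    f=240/np.tan(np.radians(float(c['vfov']))/2)
    return np.array([[f,0,c['cx']],[0,f,c['cy']],[0,0,1.]]), np.array([float(c['k1']),0,0,0])
def slopes(c,uv):
    k,d=K(c); return cv2.undistortPoints(np.asarray(uv,float).reshape(-1,1,2),k,d).reshape(-1,2)
def rays(c,uv):
    s=slopes(c,uv); d=np.c_[s[:,0],-s[:,1],-np.ones(len(s))]@np.asarray(c['T'])[:3,:3].T
    return np.asarray(c['T'])[:3,3], d
def onplane(c,uv,z):
    o,d=rays(c,uv); return o+d*((z-o[2])/d[:,2])[:,None]
def cloud(c):
    v,u=np.mgrid[0:480,0:640]; uv=np.c_[u.ravel(),v.ravel()]
    o,d=rays(c,uv); z=np.asarray(c['z_map']).reshape(-1,1)
    return np.where(z>0,o+d*z,np.nan).reshape(480,640,3)
E
python3 - <<'E'
from h import *
for n in ['scene','side','wrist']:
    c=snap(n,f'{n}0.png'); print(n,c['vfov'],c['cx'],c['cy'],c['k1'],np.round(c['T'],3).tolist())
s=monitor.read_state(); print(s, r.tcp_to_grasp)
E
```

```text
pics
scene 55.004152899192334 321.2440564268666 241.34269819014114 -0.0032698117922649902 [[-0.298, -0.57, 0.766, 1.22], [0.955, -0.17, 0.244, 0.367], [-0.009, 0.804, 0.594, 0.625], [0.0, 0.0, 0.0, 1.0]]
side 54.925144110966414 307.6195246655216 241.280438514231 0.001420585289781243 [[0.997, 0.029, -0.065, 0.457], [-0.07, 0.569, -0.82, -0.651], [0.013, 0.822, 0.569, 0.59], [0.0, 0.0, 0.0, 1.0]]
wrist 61.38982639236074 322.2188723523588 244.30649133471871 -0.026528257002869763 [[0.267, -0.931, -0.249, 0.098], [0.964, 0.257, 0.072, 0.621], [-0.003, -0.259, 0.966, 0.382], [0.0, 0.0, 0.0, 1.0]]
{'time': 0.15, 'joint_positions': array([-1.32461167,  0.33273473, -0.0646937 ,  1.46073922,  0.02156192,
        1.34990265, -0.08853258]), 'joint_vel': array([-3.09647410e-05, -1.30645339e-03,  1.93926879e-03, -2.56092914e-03,
       -4.64301077e-04, -4.95163413e-04,  2.28748105e-04]), 'joint_torque': array([ 3.83118349e-04, -6.23624182e+01,  2.45139305e-02, -3.90144253e+01,
       -6.13796501e-02,  3.72736598e-02,  1.25133261e-04]), 'ee_pos': array([0.1658776 , 0.60223741, 0.18233607]), 'eef_rot': array([ 1.34003080e-01,  9.90980765e-01, -5.41311302e-04, -6.73406811e-05]), 'ft_force': array([ 0.47410515,  0.50465508, -0.0821186 ]), 'torque': array([0.00684808, 0.00894651, 0.04976656]), 'grip_force': 0.0, 'width': 0.08693525797593167} 0.0187
```

View pics/scene0.png

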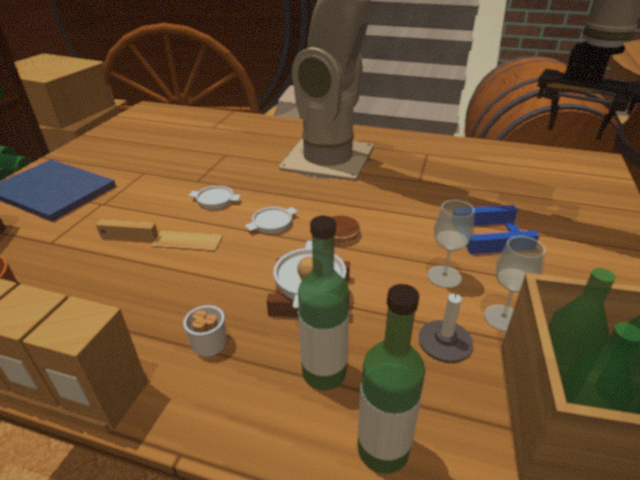

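View pics/side0.png

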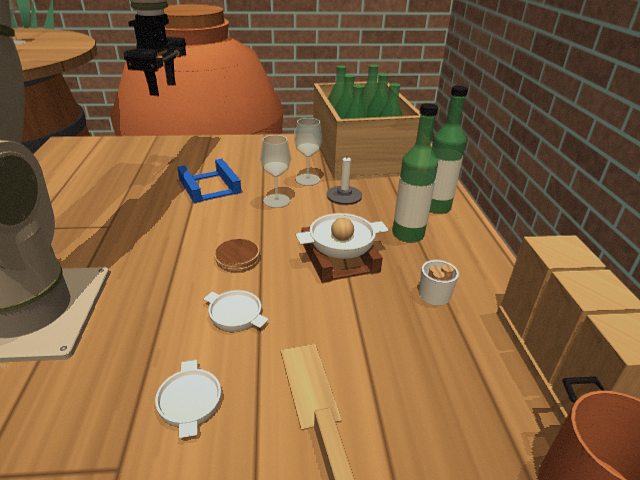

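The side view shows three white dishes: (343,235) on the dark rack holding the ball, (235,310) and (189,398), both on the counter. The one on the rack is the largest and carries the ball, so it fits. The server is at about (315,400) with its blade tip (300,347) towards the rack. The rack look-alike is blue, at (210,180), and the dark rack is at (342,255).

```bash
cat > meas.py <<'E'
from h import *
def load(n): return dict(np.load(f'/tmp/{n}.npz'))
S,D=load('scene'),load('side')
def rect(P): 
    (c,s,a)=cv2.minAreaRect(P[:,:2].astype(np.float32)*1000); return np.round(c,1),np.round(s,1),round(a,1)
for n,c in (('scene',S),('side',D)):
    P=cloud(c); hsv=cv2.cvtColor(c['pixels'],cv2.COLOR_BGR2HSV); H,Sa,V=[hsv[...,i].astype(int) for i in range(3)]
    x,y,z=P[...,0],P[...,1],P[...,2]
    ok=np.isfinite(z)
    print(n,'table z',np.nanmedian(z[ok&(abs(z)<.02)]))
    # connected blobs by height over the counter
    m=(ok&(z>.012)&(z<.4)&(x>.2)&(x<1.1)&(abs(y)<.75)).astype(np.uint8)
    N,L,st,ce=cv2.connectedComponentsWithStats(m)
    for i in range(1,N):
        if st[i,4]>150:
            q=P[L==i]; print(' blob',st[i,:4],'med',np.round(np.median(q,0),3),'zmax',round(q[:,2].max(),3),'rect',*rect(q))
    # white things
    w=(ok&(Sa<60)&(V>120)&(z>.005)&(z<.09)&(x>.2)&(x<1.1)).astype(np.uint8)
    N,L,st,ce=cv2.connectedComponentsWithStats(w)
    for i in range(1,N):
        if st[i,4]>300:
            q=P[L==i]; print(' white',np.round(ce[i]),np.round(np.median(q,0),3),*rect(q))
E
python3 meas.py; python3 - <<'E'
from h import *
c=np.load('/tmp/side.npz'); cv2.imwrite('pics/crop1.png',cv2.resize(c['pixels'][190:480,180:480],None,fx=2,fy=2,interpolation=2))
E
```

```text
scene table z -0.0016179562765109012
 blob [590  48  28  13] med [0.203 0.6   0.391] zmax 0.4 rect [204.4 602.3] [42.3  8.8] 90.0
 blob [587  86  53  29] med [0.217 0.656 0.313] zmax 0.334 rect [214.6 640.4] [29.2 83.2] 0.0
 blob [  0 161 115  57] med [ 0.416 -0.626  0.02 ] zmax 0.025 rect [ 404.1 -643.4] [249.4 203.6] 79.0
 blob [189 186  52  21] med [ 0.322 -0.209  0.016] zmax 0.02 rect [ 320.3 -208.1] [115.6  98.1] 60.1
 blob [434 200 206 280] med [0.744 0.551 0.138] zmax 0.238 rect [541.7 511.7] [658.7 259.2] 17.6
 blob [246 207  52  24] med [ 0.378 -0.028  0.016] zmax 0.021 rect [377.9 -24.4] [ 97.3 112.9] 13.5
 blob [266 216  94 172] med [0.772 0.219 0.111] zmax 0.3 rect [569.6 142.9] [478.1 160.6] 10.6
 blob [ 96 219  62  19] med [ 0.531 -0.318  0.033] zmax 0.042 rect [ 525.9 -323.1] [ 28.5 137.1] 9.9
 blob [  0 256 146 173] med [ 0.931 -0.094  0.132] zmax 0.171 rect [ 888.1 -221.5] [375.1 141.8] 76.7
 blob [358 284  68 187] med [0.884 0.343 0.179] zmax 0.301 rect [869.8 341.6] [59.4 74.5] 4.7
 blob [433 294  29  52] med [0.643 0.406 0.053] zmax 0.114 rect [638.3 405.3] [40.9 
[... 1281 characters left out ...]
6   5.5] [67.2 67.2] 26.4
 blob [204 291  64  38] med [ 0.378 -0.029  0.017] zmax 0.021 rect [376.1 -29.3] [ 93.9 118. ] 88.2
 blob [155 360  66  78] med [ 0.32  -0.215  0.017] zmax 0.021 rect [ 320.  -212.4] [ 93.4 118.8] 42.2
 blob [314 408  41  72] med [ 0.518 -0.316  0.039] zmax 0.043 rect [ 519.7 -312.6] [ 24.5 103.4] 10.0
 white [301.  29.] [0.631 2.415 0.049] [ 648.8 2415.2] [ 71.  890.2] 89.3
 white [341. 235.] [0.584 0.136 0.058] [584.6 141.3] [137.5 183.5] 66.6
 white [437. 284.] [ 0.748 -0.019  0.042] [755.6   5. ] [66.2 67.7] 13.9
 white [235. 309.] [ 0.375 -0.024  0.011] [376.1 -29.1] [ 93.2 117.8] 17.4
 white [188. 397.] [ 0.318 -0.209  0.011] [ 320.  -212.4] [ 93.4 118.8] 42.2
```

View pics/crop1.png

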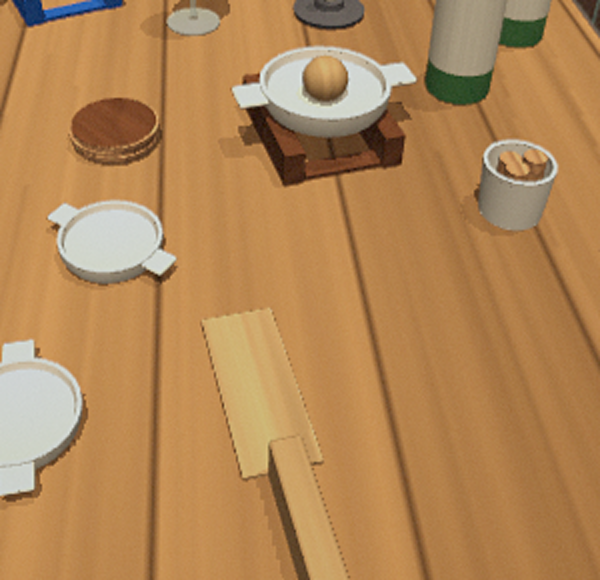

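The crop confirms it: the largest dish, with ball and ears, sits across the dark rack (crop about (325,90)). The blade is at crop (260,390), clear of everything. Next I'll fit the rack, dish, ball and server axis more closely.

```bash
cat > meas2.py <<'E'
from h import *
def load(n): return dict(np.load(f'/tmp/{n}.npz'))
def axis(q):
    c=q.mean(0); w,v=np.linalg.eigh(np.cov((q-c).T)); d=v[:,-1]; return np.round(c*1000,1), round(np.degrees(np.arctan2(d[1],d[0]))%180,1)
def circ(q):
    (c,rr)=cv2.minEnclosingCircle((q[:,:2]*1000).astype(np.float32)); return np.round(c,1),round(rr,1)
C={n:load(n) for n in('scene','side')}
balls={}
for n,c in C.items():
    P=cloud(c); hsv=cv2.cvtColor(c['pixels'],cv2.COLOR_BGR2HSV); H,Sa,V=[hsv[...,i].astype(int) for i in range(3)]
    x,y,z=P[...,0],P[...,1],P[...,2]
    near=(abs(x-.585)<.13)&(abs(y-.13)<.13)
    rm=near&(z>.034)&(z<.043)&(Sa>80)&(V<140)
    print(n,'rack top pts',rm.sum())
    N,L,st,ce=cv2.connectedComponentsWithStats(rm.astype(np.uint8))
    for i in range(1,N):
        if st[i,4]>25: q=P[L==i][:,:2]; print('  runner',st[i,4],*axis(q),cv2.minAreaRect((q*1000).astype(np.float32)))
    w=near&(Sa<60)&(V>110)&(z>.045)&(z<.075)
    q=P[w]; d=np.hypot(q[:,0]-.585,q[:,1]-.137)
    rim=q[q[:,2]>.0655]; print('  rim',len(rim),circ(rim),'zmax',rim[:,2].max(),rim[:,2].mean())
    for it in range(1):
        ctr=np.r_[.585,.137]
        for s in (1,-1):
            e=q[(d>.073)&(((q[:,:2]-ctr)[:,0])*s>0)]; print('  ear',len(e),np.round(np.median(e,0)*1000,1) if len(e) else '',np.round(e.mean(0)*1000,1) if len(e) else '')
    b=near&(z>.07)&(Sa>70)&(np.hypot(x-.585,y-.137)<.05)&(z<.11)
    q=P[b]
    A=np.c_[2*q,np.ones(len(q))]; s=np.linalg.lstsq(A,(q**2).sum(1),rcond=None)[0]
    print('  ball',len(q),np.round(s[:3]*1000,1),'R',np.sqrt(s[3]+s[:3]@s[:3])*1000,'zmax',q[:,2].max())
    # blade
    B=(abs(z-.004)<.006)&(x>.44)&(x<.58)&(y>-.30)&(y<-.08)&(Sa<160)
    hs=hsv[B]; 
    hm=(z>.036)&(z<.046)&(abs(x-.525)<.06)&(y<-.24)&(y>-.42); q=P[hm][:,:2]; print('  handle top',*axis(q),cv2.minAreaRect((q*1000).astype(np.float32)))
    for uv in ([(305,370)] if n=='side' else [(190,241)]): print('  hsv blade',hsv[uv[0][1] if 0 else uv[1],uv[0]] if 0 else hsv[uv[1],uv[0]], 'table', hsv[uv[1]+25,uv[0]-40])
E
sed -i "s/    for uv in (\[(305.*$/    for uv in ([(305,370),(360,370)] if n=='side' else [(190,241),(190,270)]): print('  hsv',uv,hsv[uv[1],uv[0]])/" meas2.py; python3 meas2.py
```

```text
scene rack top pts 246
  runner 31 [523.  199.2] 20.4 ((523.1591796875, 198.34877014160156), (22.422971725463867, 8.084275245666504), 14.75167465209961)
  runner 214 [654.2 102.6] 96.0 ((651.6358032226562, 103.36698150634766), (24.69719696044922, 46.743934631347656), 11.53048324584961)
  rim 242 (array([599.9, 130.5]), 86.7) zmax 0.07428320724990423 0.06665827521562892
  ear 64 [673.3 144.5  64. ] [670.6 145.7  64. ]
  ear 24 [508.9 113.2  64.3] [508.8 113.4  64.2]
  ball 227 [593.5 141.5  72.3] R 20.088270209504802 zmax 0.09471291301479567
  handle top [ 525.7 -323. ] 100.2 ((525.1891479492188, -322.92486572265625), (27.138521194458008, 135.53536987304688), 9.862740516662598)
  hsv (190, 241) [ 18 136 184]
  hsv (190, 270) [ 16 163 174]
side rack top pts 429
  runner 27 [517.3 190.4] 28.8 ((518.0209350585938, 189.0884552001953), (14.856160163879395, 15.551097869873047), 87.94300842285156)
  runner 244 [541.7  84.5] 108.7 ((541.8599853515625, 94.33995056152344), (22.488643646240234, 89.80284881591797), 13.374772071838379)
  runner 144 [650.6  93.6] 95.0 ((649.282958984375, 97.10686492919922), (23.111003875732422, 46.45014572143555), 15.579042434692383)
  rim 320 (array([589.2, 136.4]), 95.3) zmax 0.07498873947948248 0.06675218132689278
  ear 128 [669.7 152.3  64.2] [669.4 152.5  64. ]
  ear 100 [505.5 118.4  64.4] [505.6 119.   64.2]
  ball 312 [589.9 138.3  70.3] R 22.39944025061657 zmax 0.09351132556151598
  handle top [ 519.9 -315.3] 100.6 ((519.61669921875, -312.6592712402344), (24.295284271240234, 103.41990661621094), 9.956912994384766)
  hsv (305, 370) [ 21 111 207]
  hsv (360, 370) [ 16 150 199]
```

Findings:
- **Rack:** the two near runner ends agree on a centre of (586, 135.5) mm, with the runners at 103.2°.
- **Dish:** the ear midpoint is (587.5, 135.5), and the ear heights match.
- **Server:** the handle lies along 100.0°, and the grip point is about (520, -288).

I'll raise the arm and move above the handle.

```bash
python3 -m crank '{"steps":[[[0,0,1],[0,0,0]],[[0,0,1],[0,0,0]],[[0,0,1],[0,0,0]],[[0,0,1],[0,0,0]],[[0,0,0.7],[0,0,0]]]}' 87
python3 -m crank '{"steps":[[[0.5,-0.9,0],[0,0,-0.32]],[[0.5,-0.9,0],[0,0,-0.32]],[[0.5,-0.9,0],[0,0,-0.32]],[[0.5,-0.9,0],[0,0,-0.32]],[[0.5,-0.9,0],[0,0,-0.32]],[[0.5,-0.9,0],[0,0,-0.32]],[[0.5,-0.9,0],[0,0,-0.32]],[[0.5,-0.9,0],[0,0,-0.32]],[[0.5,-0.9,0],[0,0,-0.32]],[[0.5,-0.9,0],[0,0,-0.32]]]}'
python3 -m crank '{"steps":[[[0.5,-0.9,0],[0,0,-0.32]],[[0.5,-0.9,0],[0,0,-0.32]],[[0.5,-0.9,0],[0,0,-0.32]],[[0.5,-0.9,0],[0,0,-0.32]],[[0.5,-0.9,0],[0,0,-0.32]],[[0.5,-0.9,0],[0,0,-0.32]],[[0.5,-0.9,0],[0,0,-0.32]],[[0.5,-0.9,0],[0,0,-0.32]],[[0.5,-0.9,0],[0,0,-0.32]],[[0.5,-0.9,0],[0,0,-0.32]]]}'
python3 -m crank '{"steps":[[[0.2,-0.87,0],[0,0,-0.32]],[[0.2,-0.87,0],[0,0,-0.32]],[[0.2,-0.87,0],[0,0,-0.32]],[[0.2,-0.87,0],[0,0,-0.32]],[[0.2,-0.87,0],[0,0,-0.32]],[[0.2,-0.87,0],[0,0,-0.32]],[[0.2,-0.87,0],[0,0,-0.32]],[[0.2,-0.87,0],[0,0,-0.32]],[[0.2,-0.87,0],[0,0,-0.32]],[[0.2,-0.87,0],[0,0,-0.32]]]}'
python3 -m crank '{"steps":[[[0.2,-0.87,-0.5],[0,0,-0.32]],[[0.2,-0.87,-0.5],[0,0,-0.32]],[[0.2,-0.87,-0.5],[0,0,-0.32]],[[0.2,-0.87,-0.5],[0,0,-0.32]],[[0.2,-0.87,-0.5],[0,0,-0.32]],[[0.2,-0.87,-0.5],[0,0,-0.32]],[[0.2,-0.87,-0.5],[0,0,-0.32]],[[0.2,-0.87,-0.5],[0,0,-0.32]],[[0.2,-0.87,0],[0,0,-0.32]],[[0.2,-0.87,0],[0,0,-0.32]]]}'
```

```text
time: 0.57
ee_pos: [0.166, 0.6028, 0.3028]
eef_rot: [0.134, 0.991, 0.001, 0.0]
ft_force: [0.7, 0.6, 0.3]
width: 0.0869
grip_force: 0.0
time: 1.4
ee_pos: [0.2914, 0.3763, 0.3003]
eef_rot: [0.271, 0.963, -0.0, -0.0]
ft_force: [0.4, -0.0, 0.3]
width: 0.087
grip_force: 0.0
time: 2.23
ee_pos: [0.4166, 0.1503, 0.3005]
eef_rot: [0.403, 0.915, 0.0, -0.0]
ft_force: [-0.4, 0.4, -0.1]
width: 0.0872
grip_force: 0.0
time: 3.07
ee_pos: [0.4656, -0.0668, 0.3005]
eef_rot: [0.526, 0.85, 0.0, -0.0]
ft_force: [0.6, -0.1, -0.6]
width: 0.0869
grip_force: 0.0
time: 3.9
ee_pos: [0.5151, -0.2836, 0.1997]
eef_rot: [0.639, 0.769, -0.0, -0.001]
ft_force: [0.3, 0.3, 0.7]
width: 0.0868
grip_force: 0.0
```

```bash
cat > w.py <<'E'
from h import *
import sys
c=snap('wrist',sys.argv[1]); P=cloud(c)
z=P[...,2]; s=monitor.read_state(); print(s['ee_pos'],s['eef_rot'])
hm=(z>.034)&(z<.046)&(abs(P[...,0]-.52)<.06)&(abs(P[...,1]+.30)<.12)
N,L,st,ce=cv2.connectedComponentsWithStats(hm.astype(np.uint8))
for i in range(1,N):
    if st[i,4]>200:
        q=P[L==i][:,:2]; print(st[i],cv2.minAreaRect((q*1000).astype(np.float32)),np.median(P[L==i][:,2]))
hsv=cv2.cvtColor(c['pixels'],cv2.COLOR_BGR2HSV); print('edge y max',[round(v*1000,1) for v in (P[hm][:,1].max(),P[hm][:,1].min())])
E
python3 w.py wrist1.png
```

```text
[ 0.51479557 -0.28783524  0.20003699] [ 6.41505957e-01  7.67117332e-01 -1.00432237e-03  3.10581567e-04]
[ 311  189   27  130 3312] ((523.5233154296875, -322.41009521484375), (23.568763732910156, 126.6568374633789), 10.01817512512207) 0.038412991396765545
edge y max [np.float64(-258.8), np.float64(-386.3)]
```

View pics/wrist1.png

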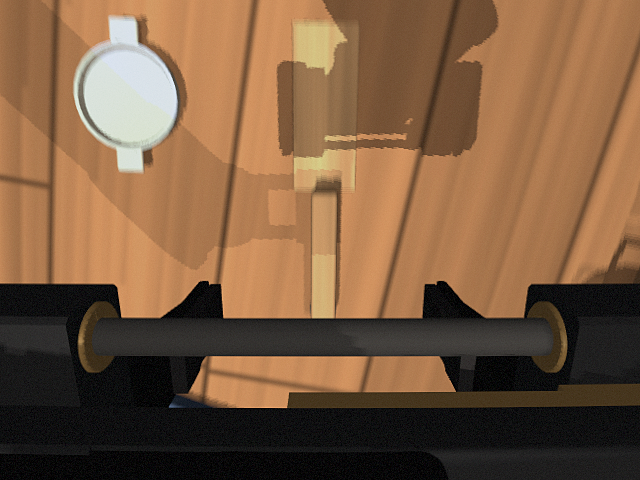

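The wrist picture shows the handle (325,255) midway between the fingers and lined up with them, and the blade ahead of it at (325,110). I'll descend and grip.

```bash
python3 -m crank '{"steps":[[[0.13,-0.09,0],[0,0,0]],[[0,0,-1],[0,0,0]],[[0,0,-1],[0,0,0]],[[0,0,-1],[0,0,0]],[[0,0,-1],[0,0,0]],[[0,0,-1],[0,0,0]],[[0,0,-1],[0,0,0]],[[0,0,-0.8],[0,0,0]],[[0,0,-0.5],[0,0,0]],[[0,0,-0.3],[0,0,0]]]}'
python3 -m crank '{"steps":[[[0,0,-0.15],[0,0,0]],[[0,0,0],[0,0,0]],[[0,0,0],[0,0,0]]]}'
python3 -m crank '{"steps":[[[0,0,0],[0,0,0]],[[0,0,0],[0,0,0]],[[0,0,0],[0,0,0]],[[0,0,0],[0,0,0]],[[0,0,0],[0,0,0]],[[0,0,0],[0,0,0]],[[0,0,0],[0,0,0]],[[0,0,0],[0,0,0]],[[0,0,0],[0,0,0]],[[0,0,0],[0,0,0]]]}' 0 55
python3 -m crank '{"steps":[[[0,0,0],[0,0,0]],[[0,0,0],[0,0,0]],[[0,0,0],[0,0,0]],[[0,0,0],[0,0,0]],[[0,0,0],[0,0,0]],[[0,0,0],[0,0,0]]]}'
```

```text
time: 4.78
ee_pos: [0.5187, -0.2837, 0.0092]
eef_rot: [0.638, 0.77, -0.0, -0.001]
ft_force: [-0.2, -0.6, 0.6]
width: 0.0869
grip_force: 0.0
time: 5.03
ee_pos: [0.5198, -0.2849, 0.0077]
eef_rot: [0.639, 0.769, 0.0, 0.001]
ft_force: [0.6, -0.2, -0.4]
width: 0.0867
grip_force: 0.0
time: 5.87
ee_pos: [0.5192, -0.2847, 0.0067]
eef_rot: [0.639, 0.769, 0.0, -0.0]
ft_force: [-0.7, -0.4, 0.3]
width: 0.0282
grip_force: 0.0
time: 6.37
ee_pos: [0.5192, -0.2847, 0.0067]
eef_rot: [0.639, 0.769, 0.0, 0.0]
ft_force: [1.1, -0.7, -0.4]
width: 0.0008
grip_force: 0.0
```

The fingers closed on nothing, so I need to look.

```bash
python3 - <<'E'
from h import *
s=monitor.read_state(); print(s['width'],s['grip_force'],s['ee_pos'])
a=snap('side')['pixels'][300:480,240:440]; b=snap('scene')['pixels'][160:310,60:260]; w=snap('wrist')['pixels']
cv2.imwrite('pics/chk.png',np.vstack([np.hstack([cv2.resize(a,(400,300)),cv2.resize(b,(400,300))]),np.hstack([cv2.resize(w,(400,300)),np.zeros((300,400,3),np.uint8)])]))
E
```

```text
0.000779439095601337 0.0 [ 0.51921414 -0.28466313  0.00671685]
```

View pics/chk.png

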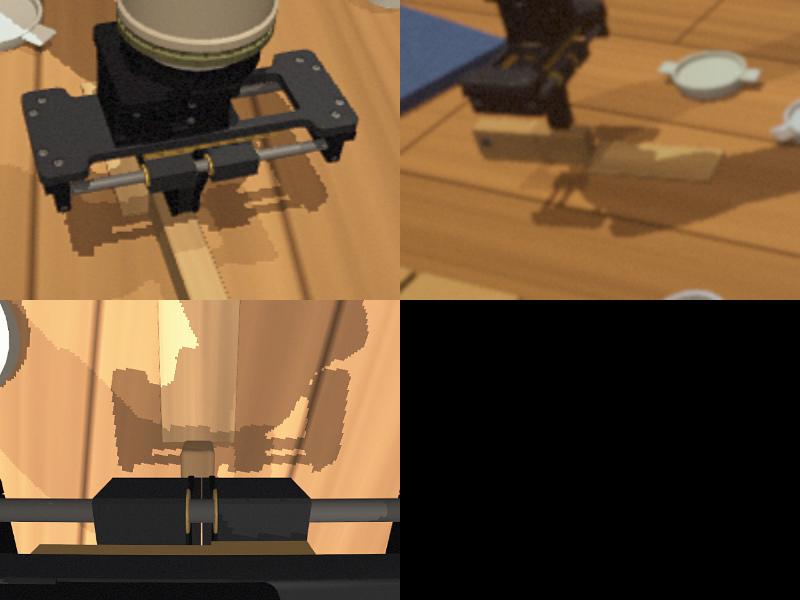

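The closed fingers seem to be above the handle rather than around it: side crop about (185,200), and in the scene crop the finger ends at the handle's top, (560,125). I'll measure the fingertip height from depth.

```bash
python3 - <<'E'
from h import *
for n in('side','scene'):
    c=dict(np.load(f'/tmp/{n}.npz')); P=cloud(c); V=c['pixels'].max(2)
    x,y,z=P[...,0],P[...,1],P[...,2]
    m=(V<70)&(z>.01)&(z<.25)&(abs(x-.52)<.13)&(abs(y+.285)<.13)
    q=P[m]; print(n,len(q)); f=q[np.hypot(q[:,0]-.52,q[:,1]+.285)<.035]; f=f[np.argsort(f[:,2])]; print(np.round(f[:200:20],3))
    v,u=np.where(m); print('lowest z hist',np.histogram(q[:,2],bins=np.arange(.01,.25,.02)))
    h=(V>90)&(z>.03)&(z<.08)&(abs(x-.52)<.06)&(y<-.25)&(y>-.42); print('handle',np.round(np.median(P[h],0),3),cv2.minAreaRect((P[h][:,:2]*1000).astype(np.float32)))
s=monitor.read_state(); print(s['joint_positions'])
E
```

```text
side 8865
[[ 0.519 -0.294  0.044]
 [ 0.516 -0.296  0.049]
 [ 0.511 -0.297  0.052]
 [ 0.509 -0.287  0.054]
 [ 0.509 -0.287  0.056]
 [ 0.51  -0.292  0.059]
 [ 0.511 -0.295  0.061]
 [ 0.51  -0.291  0.064]
 [ 0.514 -0.298  0.067]
 [ 0.514 -0.298  0.07 ]]
lowest z hist (array([   0,   26,  154,  101,   23,  369, 1098, 4194,  667,  333, 1823]), array([0.01, 0.03, 0.05, 0.07, 0.09, 0.11, 0.13, 0.15, 0.17, 0.19, 0.21,
       0.23]))
handle [ 0.521 -0.327  0.039] ((519.9239501953125, -314.2273254394531), (24.411500930786133, 100.2679443359375), 10.10165786743164)
scene 3205
[[ 0.527 -0.272  0.048]
 [ 0.528 -0.27   0.051]
 [ 0.527 -0.272  0.056]
 [ 0.526 -0.271  0.061]
 [ 0.529 -0.286  0.065]
 [ 0.529 -0.274  0.07 ]
 [ 0.512 -0.274  0.075]
 [ 0.516 -0.276  0.08 ]
 [ 0.519 -0.275  0.085]
 [ 0.53  -0.276  0.089]]
lowest z hist (array([   6,   15,   86,   85,   34,  288,  642, 1001,  326,  198,  382]), array([0.01, 0.03, 0.05, 0.07, 0.09, 0.11, 0.13, 0.15, 0.17, 0.19, 0.21,
       0.23]))
handle [ 0.529 -0.322  0.038] ((525.203125, -323.5639343261719), (28.337844848632812, 135.681884765625), 9.550898551940918)
[-0.1942309   0.53063364  0.78967791  1.77153905 -0.43472471  1.02261413
  0.94410034]
```

```bash
python3 - <<'E'
from h import *
c=dict(np.load('/tmp/wrist.npz')); P=cloud(c); s=monitor.read_state()
print('wristT',np.round(c['T'][:3,3],4),'ee',np.round(s['ee_pos'],4))
z=P[...,2]; print('table z',np.nanmedian(z[abs(z)<.06]), np.histogram(z[np.isfinite(z)],bins=np.arange(-.06,.26,.02)))
h=(z>.03)&(z<.05)&(P[...,1]<-.2)&(abs(P[...,0]-.52)<.03); print(np.round(np.median(P[h],0),4), h.sum())
V=c['pixels'].max(2); 
for (u,v) in [(310,262),(318,262),(330,262),(306,290),(328,290),(305,310),(330,310),(310,330),(328,330)]:
    print(u,v,V[v*1,u],np.round(P[int(v*480/480),u],4))
E
```

```text
wristT [ 0.5067 -0.216   0.2068] ee [ 0.5192 -0.2847  0.0067]
table z -0.0014326313020047998 (array([     0,      0, 168029,  32808,   2799,    584,    772,   1107,
         2003,  44254,  47234,   6401,      0,      0,      0]), array([-6.00000000e-02, -4.00000000e-02, -2.00000000e-02,  1.38777878e-17,
        2.00000000e-02,  4.00000000e-02,  6.00000000e-02,  8.00000000e-02,
        1.00000000e-01,  1.20000000e-01,  1.40000000e-01,  1.60000000e-01,
        1.80000000e-01,  2.00000000e-01,  2.20000000e-01,  2.40000000e-01]))
[ 0.5146 -0.2696  0.0383] 2764
310 262 155 [ 0.5112 -0.2693  0.0388]
318 262 154 [ 0.5146 -0.2684  0.0396]
330 262 147 [ 0.5198 -0.2678  0.0386]
306 290 11 [ 0.5113 -0.2759  0.0555]
328 290 31 [ 0.5201 -0.2753  0.0529]
305 310 6 [ 0.5116 -0.2756  0.0752]
330 310 21 [ 0.5207 -0.2758  0.0711]
310 330 71 [ 0.5113 -0.2547  0.1308]
328 330 69 [ 0.515  -0.2538  0.1311]
```

```bash
python3 -m crank '{"steps":[[[0,0,0],[0,0,0]],[[0,0,0],[0,0,0]],[[0,0,0],[0,0,0]],[[0,0,0],[0,0,0]],[[0,0,0],[0,0,0]],[[0,0,0],[0,0,0]],[[0,0,0],[0,0,0]],[[0,0,0],[0,0,0]],[[0,0,0],[0,0,0]],[[0,0,0],[0,0,0]]]}' 87
python3 -m crank '{"steps":[[[0,0,0],[0,0,0]],[[0,0,0],[0,0,0]],[[0,0,0],[0,0,0]],[[0,0,0],[0,0,0]]]}'
python3 - <<'E'
from h import *
W=[]
for n in('side','scene','wrist'):
    c=snap(n); P=cloud(c); V=c['pixels'].max(2); W.append(c['pixels'])
    x,y,z=P[...,0],P[...,1],P[...,2]
    m=(V<75)&(z>.004)&(z<.10)&(abs(x-.52)<.13)&(abs(y+.285)<.05)
    N,L,st,ce=cv2.connectedComponentsWithStats(m.astype(np.uint8))
    for i in range(1,N):
        if st[i,4]>30: q=P[L==i]; print(n,st[i],'min',np.round(q.min(0),3),'med',np.round(np.median(q,0),3),'z5',round(np.percentile(q[:,2],3),4))
a=W[0][300:480,240:440]; b=W[1][160:310,60:260]
cv2.imwrite('pics/chk2.png',np.hstack([cv2.resize(a,(400,360),interpolation=2),cv2.resize(b,(400,360),interpolation=2)]))
E
```

```text
time: 7.35
ee_pos: [0.5192, -0.2847, 0.0067]
eef_rot: [0.639, 0.769, 0.0, 0.0]
ft_force: [-0.6, -0.8, -0.2]
width: 0.0592
grip_force: 0.0
time: 7.68
ee_pos: [0.5192, -0.2847, 0.0067]
eef_rot: [0.639, 0.769, 0.0, 0.0]
ft_force: [-0.2, 0.3, -0.5]
width: 0.0834
grip_force: 0.0
side [360 382   7  10  43] min [ 0.558 -0.278  0.086] med [ 0.561 -0.272  0.095] z5 0.0884
side [358 396  18  25 285] min [ 0.558 -0.29   0.046] med [ 0.564 -0.287  0.07 ] z5 0.0478
side [291 420  10  17 124] min [ 0.467 -0.308  0.046] med [ 0.474 -0.305  0.063] z5 0.0482
scene [142 191  12  21 152] min [ 0.467 -0.299  0.047] med [ 0.477 -0.288  0.072] z5 0.0486
scene [121 219  16  17 172] min [ 0.56  -0.286  0.045] med [ 0.571 -0.271  0.067] z5 0.0468
wrist [ 164  281   61   38 1425] min [ 0.465 -0.3    0.043] med [ 0.473 -0.285  0.063] z5 0.0459
wrist [ 421  281   61   38 1410] min [ 0.559 -0.283  0.044] med [ 0.563 -0.268  0.063] z5 0.046
wrist [ 162  356   45   51 1330] min [ 0.471 -0.305  0.072] med [ 0.476 -0.297  0.094] z5 0.0802
wrist [ 438  356   46   36 1248] min [ 0.561 -0.288  0.071] med [ 0.564 -0.28   0.094] z5 0.0804
```

View pics/chk2.png

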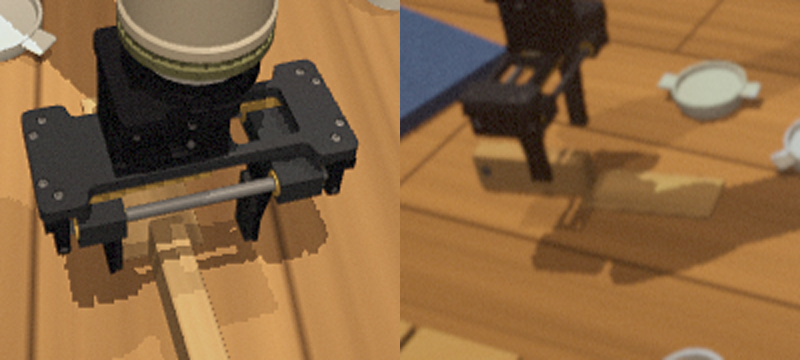

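All three cameras put the fingertips at z of about 0.046 while the state reports 0.0067, so the tool frame reads about 39 mm low. Everything else agrees. From here I'll take tip = reported z + 0.039, and go down 38 mm more in small steps while watching the force.

```bash
python3 -m crank '{"steps":[[[0,0,-0.4],[0,0,0]],[[0,0,-0.4],[0,0,0]],[[0,0,-0.3],[0,0,0]],[[0,0,0],[0,0,0]]]}'
python3 -m crank '{"steps":[[[0,-0.12,-0.2],[0,0,0]],[[0,0,-0.2],[0,0,0]],[[0,0,0],[0,0,0]],[[0,0,0],[0,0,0]]]}'
python3 - <<'E'
from h import *
for n in('side','scene','wrist'):
    c=snap(n); P=cloud(c); V=c['pixels'].max(2)
    x,y,z=P[...,0],P[...,1],P[...,2]
    m=(V<75)&(z>.002)&(z<.06)&(abs(x-.52)<.075)&(abs(y+.29)<.05)
    N,L,st,ce=cv2.connectedComponentsWithStats(m.astype(np.uint8))
    for i in range(1,N):
        if st[i,4]>60: q=P[L==i]; print(n,st[i],'min',np.round(q.min(0),3),'med',np.round(np.median(q,0),3))
E
```

```text
time: 8.17
ee_pos: [0.5178, -0.2839, -0.0232]
eef_rot: [0.639, 0.769, -0.001, -0.002]
ft_force: [-0.8, 0.3, -1.1]
width: 0.0866
grip_force: 0.0
time: 8.5
ee_pos: [0.5191, -0.2878, -0.031]
eef_rot: [0.639, 0.769, -0.0, -0.0]
ft_force: [0.1, 0.6, -0.9]
width: 0.0869
grip_force: 0.0
side [357 417  18  22 233] min [ 0.559 -0.293  0.007] med [ 0.565 -0.29   0.031]
side [291 442   9  14 102] min [ 0.467 -0.311  0.008] med [ 0.471 -0.308  0.022]
scene [145 205  12  20 126] min [ 0.467 -0.303  0.012] med [ 0.476 -0.289  0.036]
scene [122 233  17  17 159] min [ 0.561 -0.286  0.008] med [ 0.572 -0.274  0.034]
wrist [ 162  281   61   38 1446] min [ 0.464 -0.302  0.006] med [ 0.472 -0.288  0.025]
wrist [ 423  281   62   38 1424] min [ 0.56  -0.286  0.006] med [ 0.564 -0.271  0.026]
wrist [ 164  356   42   45 1139] min [ 0.471 -0.308  0.034] med [ 0.476 -0.3    0.056]
wrist [ 440  356   41   36 1108] min [ 0.561 -0.29   0.035] med [ 0.564 -0.283  0.056]
```

Tips are at about 7 mm, with no contact. Closing at 55 N.

```bash
python3 -m crank '{"steps":[[[0,0,0],[0,0,0]],[[0,0,0],[0,0,0]],[[0,0,0],[0,0,0]],[[0,0,0],[0,0,0]],[[0,0,0],[0,0,0]],[[0,0,0],[0,0,0]],[[0,0,0],[0,0,0]],[[0,0,0],[0,0,0]],[[0,0,0],[0,0,0]],[[0,0,0],[0,0,0]]]}' 0 55
python3 -m crank '{"steps":[[[0,0,0],[0,0,0]],[[0,0,0],[0,0,0]],[[0,0,0],[0,0,0]],[[0,0,0],[0,0,0]]]}'
python3 - <<'E'
from h import *
s=monitor.read_state(); print(s['ee_pos'],s['eef_rot'],s['ft_force'])
for n in('side','scene','wrist'):
    c=snap(n); P=cloud(c); V=c['pixels'].max(2); x,y,z=P[...,0],P[...,1],P[...,2]
    h=(V>90)&(z>.034)&(z<.044)&(abs(x-.52)<.05)&(y<-.25)&(y>-.42); print(n,h.sum(),cv2.minAreaRect((P[h][:,:2]*1000).astype(np.float32)))
E
```

```text
time: 9.48
ee_pos: [0.5192, -0.2877, -0.0308]
eef_rot: [0.639, 0.769, 0.0, -0.0]
ft_force: [0.2, -0.3, 0.2]
width: 0.0281
grip_force: 0.0
time: 9.82
ee_pos: [0.5191, -0.2877, -0.0308]
eef_rot: [0.639, 0.769, -0.0, -0.0]
ft_force: [-0.9, 0.3, 1.6]
width: 0.0237
grip_force: 55.0
[ 0.51910003 -0.28769972 -0.03079422] [ 6.38818005e-01  7.69357884e-01 -1.39796406e-05 -4.40417820e-05] [-0.92248766  0.31098367  1.63021221]
side 1047 ((523.37109375, -317.0213317871094), (24.43523597717285, 94.05797576904297), 9.818022727966309)
scene 86 ((521.2316284179688, -323.45184326171875), (37.39237594604492, 132.3394775390625), 9.678548812866211)
wrist 6280 ((524.2982177734375, -284.112548828125), (35.65342330932617, 52.81437301635742), 9.931894302368164)
```

Gripped: width 23.7 mm, 55 N. I'll lift 20 mm, turn +2.6° and go to the pre-insertion pose.

```bash
python3 -m crank '{"steps":[[[0,0,0.3],[0,0,0]],[[0,0,0.5],[0,0,0]],[[0.2,0.25,0],[0,0,0]],[[0.4,0.5,0],[0,0,0.05]],[[0.5,0.6,0],[0,0,0.07]],[[0.6,0.7,0],[0,0,0.1]],[[0.6,0.7,0],[0,0,0.1]],[[0.6,0.7,0],[0,0,0.1]],[[0.6,0.7,0],[0,0,0.1]],[[0.6,0.7,0],[0,0,0]]]}'
python3 -m crank '{"steps":[[[0.6,0.6,0],[0,0,0]],[[0.4,0.5,0],[0,0,0]],[[0.5,0.5,0],[0,0,0]],[[0.23,0.47,0],[0,0,0]],[[0,0,0],[0,0,0]],[[0,0,0],[0,0,0]],[[0,0,0],[0,0,0]],[[0,0,0],[0,0,0]]]}'
cat > m3.py <<'E'
from h import *
import sys
s=monitor.read_state(); q=s['eef_rot']; t=np.degrees(np.arctan2(2*q[1]**2-1,2*q[0]*q[1])); print('TCP',np.round(s['ee_pos']*1000,1),'tool y ang',round(t,2),'tilt',np.round(q[2:],4))
a=np.radians(t+90); u=np.array([np.cos(a),np.sin(a)]); v=np.array([u[1],-u[0]])*1.
for n in('side','scene'):
    c=snap(n); P=cloud(c); g=c['pixels']; hsv=cv2.cvtColor(g,cv2.COLOR_BGR2HSV); x,y,z=P[...,0],P[...,1],P[...,2]
    rel=P[...,:2]-s['ee_pos'][:2]; al=rel@u*1000; la=rel@v*1000
    b=(z>.012)&(z<.036)&(al>40)&(al<200)&(abs(la)<45)&(hsv[...,2]>90)
    N,L,st,ce=cv2.connectedComponentsWithStats(b.astype(np.uint8)); i=1+np.argmax(st[1:,4]); k=L==i
    A=np.c_[al[k],la[k],np.ones(k.sum())]; co,*_=np.linalg.lstsq(A,z[k]*1000,rcond=None)
    print(n,'blade n',k.sum(),'tip al',round(np.percentile(al[k],99.5),1),'root',round(al[k].min(),1),'lat',np.round(np.percentile(la[k],[1,99]),1),'slope deg along/lat',np.round(np.degrees(co[:2]),2),'z at 110',round(co@[110,0,1],1),'rect',cv2.minAreaRect((P[k][:,:2]*1000).astype(np.float32)))
if len(sys.argv)>1:
    cv2.imwrite('pics/'+sys.argv[1],cv2.resize(snap('side')['pixels'][150:400,200:500],None,fx=2,fy=2,interpolation=2))
E
python3 m3.py
```

```text
time: 10.8
ee_pos: [0.6232, -0.1631, -0.0111]
eef_rot: [0.62, 0.784, 0.0, -0.0]
ft_force: [0.5, -0.6, -1.1]
width: 0.0237
grip_force: 55.0
time: 11.47
ee_pos: [0.6642, -0.1162, -0.0107]
eef_rot: [0.622, 0.783, -0.0, 0.0]
ft_force: [0.2, -0.1, -0.8]
width: 0.0233
grip_force: 55.0
TCP [ 664.2 -116.2  -10.7] tool y ang 13.09 tilt [-0.0003  0.0001]
side blade n 139 tip al 180.7 root 152.8 lat [-30.   27.4] slope deg along/lat [-4.48 -1.44] z at 110 28.0 rect ((629.0162963867188, 46.68377685546875), (62.0953254699707, 32.067691802978516), 26.422569274902344)
scene blade n 1601 tip al 178.5 root 40.1 lat [-28.2  32.2] slope deg along/lat [-0.1  -0.52] z at 110 23.3 rect ((641.3508911132812, -9.083358764648438), (63.68607711791992, 138.75006103515625), 13.504522323608398)
```

I'm 18 mm off to the side of the channel axis, with the blade level and the tip 180 mm ahead of the grip as expected. I'll correct and look before inserting.

```bash
python3 -m crank '{"steps":[[[-0.08,-0.33,0],[0,0,0]],[[-0.2,-0.2,0],[0,0,0]],[[-0.3,-0.1,0],[0,0,0]],[[0,0,0],[0,0,0]],[[0,0,0],[0,0,0]],[[0,0,0],[0,0,0]]]}'
python3 m3.py pre.png
python3 - <<'E'
from h import *
for n in('side','scene'):
    c=dict(np.load(f'/tmp/{n}.npz')); P=cloud(c); hsv=cv2.cvtColor(c['pixels'],cv2.COLOR_BGR2HSV); x,y,z=P[...,0],P[...,1],P[...,2]
    C=np.array([.5865,.1355]); u=np.array([-.2284,.9736]); v=np.array([.9736,.2284]); rel=P[...,:2]-C; al=rel@u*1000; la=rel@v*1000
    m=(z>.036)&(z<.043)&(hsv[...,1]>80)&(hsv[...,2]<140)&(abs(al)<100)&(abs(la)<80)
    for s in (1,-1):
        k=m&(la*s>20); 
        if k.sum()>30: print(n,s,k.sum(),'lat',np.round(np.percentile(la[k],[2,98]),1),'al',np.round(np.percentile(al[k],[1,99]),1),'slope',np.round(np.degrees(np.polyfit(al[k],la[k],1)[0]),1))
E
```

```text
time: 12.07
ee_pos: [0.6506, -0.13, -0.0106]
eef_rot: [0.621, 0.784, 0.0, 0.0]
ft_force: [-0.5, 0.9, -1.5]
width: 0.0236
grip_force: 55.0
TCP [ 650.6 -130.   -10.6] tool y ang 13.21 tilt [0.0003 0.    ]
side blade n 179 tip al 177.2 root 149.4 lat [-30.9  26.6] slope deg along/lat [-1.09 -0.51] z at 110 24.7 rect ((610.9909057617188, 28.338748931884766), (59.09885787963867, 27.27242660522461), 10.844504356384277)
scene blade n 1536 tip al 178.5 root 40.1 lat [-28.4  31.6] slope deg along/lat [-0.13 -0.57] z at 110 23.3 rect ((626.2409057617188, -23.278907775878906), (65.35585021972656, 139.39649963378906), 12.500190734863281)
side 1 47 lat [40.5 62.7] al [-72.7 -28.7] slope 22.9
side -1 245 lat [-63.9 -41.5] al [-72.4  75.1] slope -2.1
scene 1 193 lat [46.4 67.7] al [-68.6 -23.2] slope 7.3
scene -1 37 lat [-60.8 -38. ] al [-67.5  79.9] slope 3.4
```

View pics/pre.png

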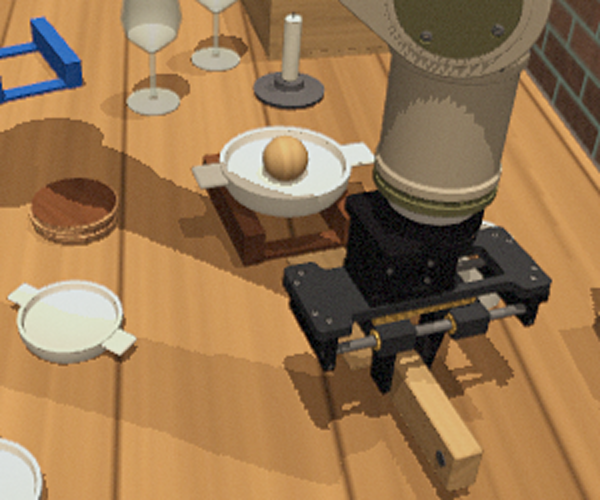

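The side view shows the server lined up with the channel (rack mouth about (310,245)). The dish is on the runners at (285,170), with the ball in its middle at (286,158). The blade centre is within 1 mm of the channel axis, so I'll insert 165 mm.

```bash
python3 -m crank '{"steps":[[[-0.06,0.25,0],[0,0,0]],[[-0.12,0.5,0],[0,0,0]],[[-0.12,0.5,0],[0,0,0]],[[-0.12,0.5,0],[0,0,0]],[[-0.12,0.5,0],[0,0,0]],[[-0.12,0.5,0],[0,0,0]],[[-0.12,0.5,0],[0,0,0]],[[-0.12,0.5,0],[0,0,0]],[[-0.06,0.25,0],[0,0,0]],[[0,0,0],[0,0,0]]]}'
python3 -m crank '{"steps":[[[-0.09,0.4,0],[0,0,0]],[[-0.09,0.4,0],[0,0,0]],[[-0.09,0.4,0],[0,0,0]],[[-0.09,0.4,0],[0,0,0]],[[-0.09,0.4,0],[0,0,0]],[[-0.07,0.3,0],[0,0,0]],[[-0.03,0.15,0],[0,0,0]],[[0,0,0],[0,0,0]],[[0,0,0],[0,0,0]],[[0,0,0],[0,0,0]]]}'
cat > m4.py <<'E'
from h import *
import sys
s=monitor.read_state(); q=s['eef_rot']; t=np.degrees(np.arctan2(2*q[1]**2-1,2*q[0]*q[1])); 
if len(sys.argv)>2: t+=float(sys.argv[2])
print('TCP',np.round(s['ee_pos']*1000,1),'tool y',round(t,2),'tilt',np.round(q[2:],4),'F',np.round(s['ft_force'],1),'t',s['time'])
a=np.radians(t+90); u=np.array([np.cos(a),np.sin(a)]); v=np.array([u[1],-u[0]])
imgs=[]
for n in('side','scene','wrist'):
    c=snap(n); imgs.append(c['pixels']); P=cloud(c); hsv=cv2.cvtColor(c['pixels'],cv2.COLOR_BGR2HSV); z=P[...,2]
    rel=P[...,:2]-s['ee_pos'][:2]; al=rel@u*1000; la=rel@v*1000
    zt=s['ee_pos'][2]+.039
    near=(abs(al-108)<110)&(abs(la)<110)
    w=near&(hsv[...,1]<65)&(hsv[...,2]>90)&(z>zt+.008)&(z<zt+.075)
    b=near&(hsv[...,1]>75)&(np.hypot(al-108,la)<45)&(z>zt+.035)&(z<zt+.085)&(hsv[...,2]>80)
    if w.sum()<150: print(n,'few white',w.sum()); continue
    rim=w&(z>np.percentile(z[w],97)-.006)
    A=np.c_[al[rim],la[rim],np.ones(rim.sum())]; co=np.linalg.lstsq(A,z[rim]*1000,rcond=None)[0]
    for s_ in (1,-1):
        e=w&(np.hypot(al-108,la)>76)
        for nm,k in (('lat',e&(la*s_>40)),('al',e&((al-108)*s_>60)&(abs(la)<35))):
            if k.sum()>15: print('  ear',nm,s_,k.sum(),np.round([np.median(al[k]),np.median(la[k]),np.median(z[k])*1000],1))
    print(n,'white',w.sum(),'al',np.round(np.percentile(al[w],[.5,99.5]),1),'la',np.round(np.percentile(la[w],[.5,99.5]),1),'ztop',round(np.percentile(z[w],97)*1000,1),'rim slopes',np.round(np.degrees(co[:2]),1))
    if b.sum()>40:
        p=P[b]; B=np.c_[2*p,np.ones(len(p))]; m_=np.linalg.lstsq(B,(p**2).sum(1),rcond=None)[0]; R=np.sqrt(m_[3]+m_[:3]@m_[:3]); d=m_[:2]-s['ee_pos'][:2]
        print('   ball al,la',np.round([d@u*1000,d@v*1000],1),'z',round(m_[2]*1000,1),'R',round(R*1000,1))
if len(sys.argv)>1 and sys.argv[1]!='-':
    cv2.imwrite('pics/'+sys.argv[1],np.hstack([cv2.resize(imgs[0][130:370,200:460],(400,369),interpolation=2),cv2.resize(imgs[2],(400,369))]))
E
python3 m4.py ins.png
```

```text
time: 13.05
ee_pos: [0.6263, -0.0278, -0.0109]
eef_rot: [0.62, 0.785, 0.0, -0.0]
ft_force: [-0.9, 0.0, -0.9]
width: 0.0236
grip_force: 55.0
time: 13.88
ee_pos: [0.6128, 0.03, -0.0107]
eef_rot: [0.621, 0.783, -0.0, 0.0]
ft_force: [-0.4, -0.3, -0.5]
width: 0.0234
grip_force: 55.0
TCP [612.8  30.  -10.7] tool y 13.15 tilt [-0.0001  0.0002] F [-0.4 -0.3 -0.5] t 13.8833
  ear lat -1 101 [109.1 -85.1  64.3]
side white 427 al [ 46.7 177.3] la [-93.1  94.4] ztop 66.7 rim slopes [ 0.5 -0. ]
  ear lat 1 47 [98.3 93.3 64. ]
  ear lat -1 25 [104.5 -82.4  64. ]
scene white 1242 al [ 49.3 181.2] la [-86.2  99.4] ztop 67.4 rim slopes [-0.6 -0.4]
   ball al,la [113.3   6.2] z 71.3 R 21.2
  ear lat 1 3213 [99.1 83.5 64.1]
  ear lat -1 2195 [102.  -83.3  64. ]
wrist white 79380 al [ 46.8 109.5] la [-88.   89.5] ztop 66.9 rim slopes [-1.5 -0. ]
   ball al,la [112.1   3.9] z 69.5 R 23.1
```

View pics/ins.png

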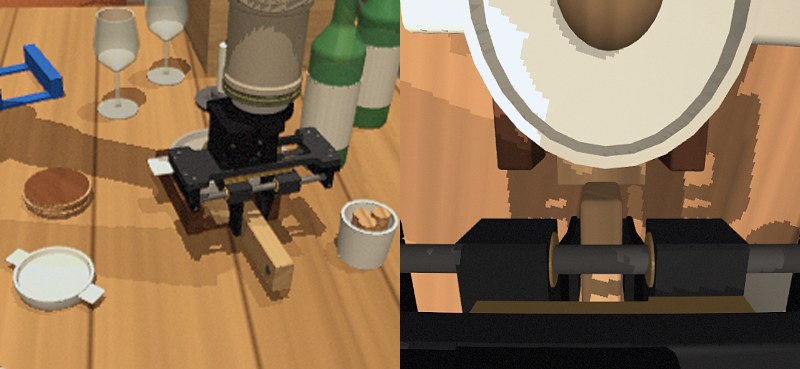

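The wrist view shows the blade under the dish and the handle tip (600,185) about 15 mm short of the rim (600,165). The dish centre is about 5 mm beyond the blade's seat point, so I'll nudge forward, then raise until it lifts off and check.

```bash
python3 -m crank '{"steps":[[[0.02,0.1,0],[0,0,0]],[[0,0.09,0.1],[0,0,0]],[[0,0,0.15],[0,0,0]],[[0,0,0.1],[0,0,0]],[[0,0,0.05],[0,0,0]],[[0,0,0.04],[0,0,0]],[[0,0,0.04],[0,0,0]],[[0,0,0.04],[0,0,0]],[[0,0,0.04],[0,0,0]],[[0,0,0.04],[0,0,0]]]}'
python3 -m crank '{"steps":[[[0,0,0.04],[0,0,0]],[[0,0,0.04],[0,0,0]],[[0,0,0.04],[0,0,0]],[[0,0,0.04],[0,0,0]],[[0,0,0.04],[0,0,0]],[[0,0,0.04],[0,0,0]],[[0,0,0.04],[0,0,0]],[[0,0,0.04],[0,0,0]],[[0,0,0.02],[0,0,0]],[[0,0,0],[0,0,0]]]}'
python3 m4.py
```

```text
time: 14.87
ee_pos: [0.6132, 0.0355, 0.0043]
eef_rot: [0.621, 0.784, 0.0, -0.0]
ft_force: [0.4, 0.0, -1.8]
width: 0.0238
grip_force: 55.0
time: 15.7
ee_pos: [0.6133, 0.0356, 0.0129]
eef_rot: [0.621, 0.784, 0.0, 0.0]
ft_force: [-1.1, -0.3, -3.1]
width: 0.0235
grip_force: 55.0
TCP [613.3  35.6  12.9] tool y 13.2 tilt [0.0001 0.0001] F [-1.1 -0.3 -3.1] t 15.7
  ear lat -1 117 [102.9 -85.5  72.5]
side white 371 al [  7.5 172.3] la [-94.1  49.6] ztop 75.1 rim slopes [-5.   0.9]
  ear lat 1 42 [93.  90.1 72.1]
  ear lat -1 32 [ 98.2 -81.5  72.5]
scene white 1190 al [ 38.  174.1] la [-87.2  96.2] ztop 75.8 rim slopes [-1.7 -1.2]
   ball al,la [107.4   6.1] z 82.2 R 18.4
  ear lat 1 5442 [99.3 85.8 72.2]
  ear lat -1 3561 [101.6 -83.9  72.2]
wrist white 66683 al [ 41.6 113.5] la [-90.8  95.3] ztop 75.1 rim slopes [-1.5 -0. ]
   ball al,la [107.    2.2] z 77.7 R 23.0
```

The dish is off the runners by about 8 mm, level, and still centred. Lifting on to about 61 mm.

```bash
python3 -m crank '{"steps":[[[0,0,0.03],[0,0,0]],[[0,0,0.07],[0,0,0]],[[0,0,0.11],[0,0,0]],[[0,0,0.15],[0,0,0]],[[0,0,0.18],[0,0,0]],[[0,0,0.2],[0,0,0]],[[0,0,0.2],[0,0,0]],[[0,0,0.2],[0,0,0]],[[0,0,0.2],[0,0,0]],[[0,0,0.2],[0,0,0]]]}'
python3 -m crank '{"steps":[[[0,0,0.18],[0,0,0]],[[0,0,0.15],[0,0,0]],[[0,0,0.11],[0,0,0]],[[0,0,0.08],[0,0,0]],[[0,0,0.05],[0,0,0]],[[0,0,0.02],[0,0,0]],[[0,0,0],[0,0,0]],[[0,0,0],[0,0,0]],[[0,0,0],[0,0,0]],[[0,0,0],[0,0,0]]]}'
python3 m4.py lift.png
```

```text
time: 16.68
ee_pos: [0.6133, 0.0356, 0.0518]
eef_rot: [0.621, 0.784, 0.0, 0.0]
ft_force: [-0.2, 0.1, -4.2]
width: 0.0237
grip_force: 55.0
time: 17.52
ee_pos: [0.6131, 0.0356, 0.0658]
eef_rot: [0.621, 0.784, -0.0, -0.0]
ft_force: [-0.3, -0.1, -3.9]
width: 0.0236
grip_force: 55.0
TCP [613.1  35.6  65.8] tool y 13.2 tilt [-0.0001 -0.0001] F [-0.3 -0.1 -3.9] t 17.5167
  ear lat -1 110 [102.9 -86.2 125.4]
side white 431 al [ 12.7 133.4] la [-94.5  57.7] ztop 128.7 rim slopes [-11.1  -7. ]
  ear lat 1 144 [100.9  87.5 125.3]
  ear lat -1 33 [101.5 -84.7 125.3]
scene white 1532 al [ 43.8 173.6] la [-88.4  98. ] ztop 128.7 rim slopes [-1.2 -0.4]
   ball al,la [107.1   6.5] z 136.2 R 17.5
  ear lat 1 5461 [ 99.3  85.9 125.3]
  ear lat -1 3538 [101.5 -83.8 125.3]
wrist white 67613 al [ 41.6 113.5] la [-90.7  95.4] ztop 128.3 rim slopes [-1.5 -0.1]
   ball al,la [107.    2.4] z 130.8 R 23.0
```

View pics/lift.png

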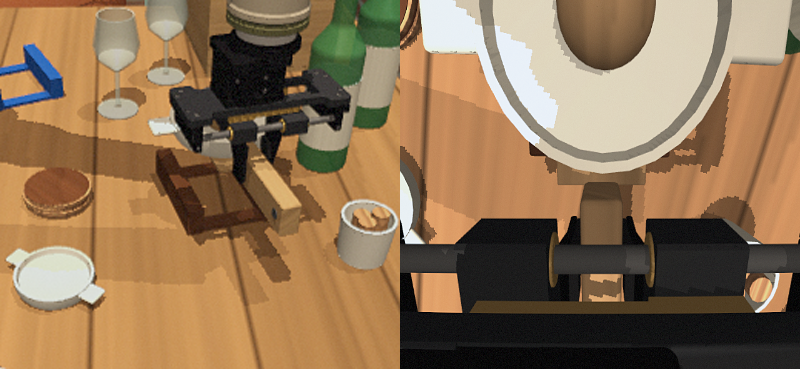

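The dish is up 61 mm (ears at 64 → 125.3 mm), with both ears level and the ball at its middle, (605,35) in the wrist view. Everything clears. Turning clockwise, with the handle swinging towards the robot, keeps the gripper away from the bottles. I'll work out the steps for a turn about the dish's centre.

```bash
python3 - <<'E'
import numpy as np
t=np.array([.5,1,1.5,2]+[2.5]*32+[2,1.5,1,.5]); a0=-76.8; R=107/25
ang=np.radians(a0-np.r_[0,np.cumsum(t)]); p=R*np.c_[np.cos(ang),np.sin(ang)]; p=np.round(p-p[0],2)
d=np.diff(p,axis=0)
for i in range(0,40,10): print(','.join(f'[[{d[j,0]:.2f},{d[j,1]:.2f},0],[0,0,{-t[j]/5:.1f}]]' for j in range(i,i+10)))
print(p[-1]*25)
from h import monitor; print(np.round(monitor.read_state()['joint_positions'],2))
E
```

```text
[[-0.04,-0.01,0],[0,0,-0.1]],[[-0.07,-0.01,0],[0,0,-0.2]],[[-0.11,-0.03,0],[0,0,-0.3]],[[-0.15,-0.02,0],[0,0,-0.4]],[[-0.18,-0.02,0],[0,0,-0.5]],[[-0.19,-0.02,0],[0,0,-0.5]],[[-0.19,0.00,0],[0,0,-0.5]],[[-0.18,0.00,0],[0,0,-0.5]],[[-0.19,0.01,0],[0,0,-0.5]],[[-0.18,0.02,0],[0,0,-0.5]]
[[-0.19,0.02,0],[0,0,-0.5]],[[-0.18,0.04,0],[0,0,-0.5]],[[-0.18,0.04,0],[0,0,-0.5]],[[-0.18,0.05,0],[0,0,-0.5]],[[-0.18,0.06,0],[0,0,-0.5]],[[-0.18,0.06,0],[0,0,-0.5]],[[-0.17,0.08,0],[0,0,-0.5]],[[-0.17,0.08,0],[0,0,-0.5]],[[-0.16,0.08,0],[0,0,-0.5]],[[-0.16,0.10,0],[0,0,-0.5]]
[[-0.16,0.10,0],[0,0,-0.5]],[[-0.15,0.11,0],[0,0,-0.5]],[[-0.15,0.11,0],[0,0,-0.5]],[[-0.14,0.13,0],[0,0,-0.5]],[[-0.14,0.12,0],[0,0,-0.5]],[[-0.13,0.14,0],[0,0,-0.5]],[[-0.12,0.14,0],[0,0,-0.5]],[[-0.12,0.14,0],[0,0,-0.5]],[[-0.11,0.15,0],[0,0,-0.5]],[[-0.11,0.15,0],[0,0,-0.5]]
[[-0.10,0.16,0],[0,0,-0.5]],[[-0.09,0.16,0],[0,0,-0.5]],[[-0.08,0.17,0],[0,0,-0.5]],[[-0.08,0.17,0],[0,0,-0.5]],[[-0.07,0.17,0],[0,0,-0.5]],[[-0.06,0.18,0],[0,0,-0.5]],[[-0.05,0.14,0],[0,0,-0.4]],[[-0.03,0.11,0],[0,0,-0.3]],[[-0.02,0.07,0],[0,0,-0.2]],[[0.00,0.04,0],[0,0,-0.1]]
[-128.5    79.75]
[-0.73  0.49  0.78  1.66 -0.37  1.14  0.38]
```

```bash
python3 -m crank '{"steps":[[[-0.04,-0.01,0],[0,0,-0.1]],[[-0.07,-0.01,0],[0,0,-0.2]],[[-0.11,-0.03,0],[0,0,-0.3]],[[-0.15,-0.02,0],[0,0,-0.4]],[[-0.18,-0.02,0],[0,0,-0.5]],[[-0.19,-0.02,0],[0,0,-0.5]],[[-0.19,0,0],[0,0,-0.5]],[[-0.18,0,0],[0,0,-0.5]],[[-0.19,0.01,0],[0,0,-0.5]],[[-0.18,0.02,0],[0,0,-0.5]]]}'
python3 -m crank '{"steps":[[[-0.19,0.02,0],[0,0,-0.5]],[[-0.18,0.04,0],[0,0,-0.5]],[[-0.18,0.04,0],[0,0,-0.5]],[[-0.18,0.05,0],[0,0,-0.5]],[[-0.18,0.06,0],[0,0,-0.5]],[[-0.18,0.06,0],[0,0,-0.5]],[[-0.17,0.08,0],[0,0,-0.5]],[[-0.17,0.08,0],[0,0,-0.5]],[[-0.16,0.08,0],[0,0,-0.5]],[[-0.16,0.1,0],[0,0,-0.5]]]}'
python3 -c "
from h import *
print(np.round(monitor.read_state()['joint_positions'],2))"
```

```text
time: 18.5
ee_pos: [0.5757, 0.0334, 0.066]
eef_rot: [0.749, 0.662, 0.0, -0.0]
ft_force: [0.4, -0.3, -3.4]
width: 0.0235
grip_force: 55.0
time: 19.33
ee_pos: [0.5319, 0.0488, 0.066]
eef_rot: [0.875, 0.485, 0.0, -0.0]
ft_force: [0.7, 0.3, -3.3]
width: 0.0236
grip_force: 55.0
[-1.03  0.36  1.02  1.88 -0.35  1.09 -0.43]
```

```bash
python3 -m crank '{"steps":[[[-0.16,0.1,0],[0,0,-0.5]],[[-0.15,0.11,0],[0,0,-0.5]],[[-0.15,0.11,0],[0,0,-0.5]],[[-0.14,0.13,0],[0,0,-0.5]],[[-0.14,0.12,0],[0,0,-0.5]],[[-0.13,0.14,0],[0,0,-0.5]],[[-0.12,0.14,0],[0,0,-0.5]],[[-0.12,0.14,0],[0,0,-0.5]],[[-0.11,0.15,0],[0,0,-0.5]],[[-0.11,0.15,0],[0,0,-0.5]]]}'
python3 -c "
from h import *
print(np.round(monitor.read_state()['joint_positions'],2))"
python3 -m crank '{"steps":[[[-0.1,0.16,0],[0,0,-0.5]],[[-0.09,0.16,0],[0,0,-0.5]],[[-0.08,0.17,0],[0,0,-0.5]],[[-0.08,0.17,0],[0,0,-0.5]],[[-0.07,0.17,0],[0,0,-0.5]],[[-0.06,0.18,0],[0,0,-0.5]],[[-0.05,0.14,0],[0,0,-0.4]],[[-0.03,0.11,0],[0,0,-0.3]],[[-0.02,0.07,0],[0,0,-0.2]],[[0,0.04,0],[0,0,-0.1]]]}'
python3 -m crank '{"steps":[[[0,0,0],[0,0,0]],[[0,0,0],[0,0,0]],[[0,0,0],[0,0,0]],[[0,0,0],[0,0,0]],[[0,0,0],[0,0,0]],[[0,0,0],[0,0,0]]]}'
python3 m4.py end.png
```

```text
time: 20.17
ee_pos: [0.4986, 0.0813, 0.066]
eef_rot: [0.959, 0.284, -0.0, -0.0]
ft_force: [-0.1, 0.9, -4.0]
width: 0.0239
grip_force: 55.0
[-1.25  0.33  1.17  1.96 -0.34  1.08 -0.93]
time: 21.0
ee_pos: [0.4843, 0.1157, 0.0659]
eef_rot: [0.993, 0.114, -0.0, -0.0]
ft_force: [0.1, -0.5, -3.7]
width: 0.0236
grip_force: 55.0
time: 21.5
ee_pos: [0.4847, 0.1152, 0.066]
eef_rot: [0.993, 0.115, 0.0, 0.0]
ft_force: [0.3, 0.7, -5.1]
width: 0.0233
grip_force: 55.0
TCP [484.7 115.2  66. ] tool y -76.81 tilt [0. 0.] F [ 0.3  0.7 -5.1] t 21.5
  ear lat 1 183 [102.   89.6 125.5]
  ear lat -1 46 [110.4 -82.7 125.5]
side white 1469 al [ 36.5 172.8] la [-87.   99.8] ztop 128.8 rim slopes [-2.1  0.2]
   ball al,la [106.8   4.9] z 132.6 R 21.6
  ear lat 1 144 [110.2  85.6 125.4]
  ear lat -1 136 [116.4 -84.2 125.3]
scene white 1755 al [ 46.4 177.2] la [-93.   94.9] ztop 128.3 rim slopes [0.  0.1]
   ball al,la [111.2   2.4] z 134.2 R 19.8
  ear lat 1 5642 [100.6  86.3 125.7]
  ear lat -1 3373 [103.  -83.5 125.3]
wrist white 67573 al [ 42.7 114.9] la [-89.9  96. ] ztop 128.4 rim slopes [-1.3  0.1]
   ball al,la [108.1   3. ] z 130.9 R 23.0
```

View pics/end.png

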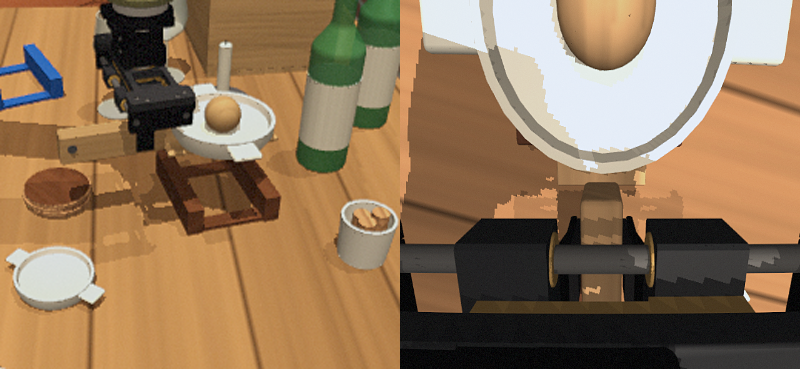

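The end view shows the dish level on the blade above the rack, with its ears (205,92) and (240,153) pointing along the runners to within about 2°. The ball is in the middle at (223,113), and the bystanders have not moved. The ear heights on either side agree to 0.4 mm. Handing in.

```bash
python3 -c "
from bench import ticket
print(ticket.close_job())"
```

```text
the job is handed in; nothing more can be done
None
```

The job is handed in: the server is still held at 55 N, the dish is level about 61 mm above the runners with the ball in its middle, and the ears point along the runners to within about 2°; the first grip closed above the handle because the reported tool height read about 39 mm low, and I corrected it before anything was moved.

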